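# Switch on the portable hob and click its dial to the triangle

### The arm

A 6-joint arm with a two-finger parallel gripper is mounted at the origin on a cart in front of the work surface, level with it; the furniture and walls round the work are solid. World frame = base frame: x ahead of the robot, y to its left, z up, the work surface at z = 0. Lengths are in m, angles in degrees, forces in N, time in s.
With the tool pointing down it reaches from about 0.375 to 0.75 m from the base axis. Payload 9 kg.
Tool frame: the origin (TCP) lies where the fingers leave the gripper's body, on its centre line; the fingertips stand 73 mm ahead of it and the grasp point (between the pads) lies 54 mm ahead of it (robot.tip_reach is the distance from the TCP to the fingertips, in m); z points along the fingers, y is the direction in which the jaws open and shut (so a half turn about z gives the same grasp; the last joint's range is limited). The gripper opens to 85 mm and grips with 20 to 120 N. Pads are 22 mm wide; open, the fingers measure 114 mm over their backs; the gripper's body (76 mm by 85 mm) begins 54 mm behind the grasp point. The pads swing forward as they close: fully open they stand 13 mm farther back than shut.
Start: joints at [57.771, 5.964, 5.575, 89.605, 0, 77.527], TCP at [0.203, 0.565, 0.304] pointing down, gripper open.
Joint ranges: [-171.21, 171.21], [-48.23, 106.86], [-62.78, 66.21], [-105.2, 120.99], [-86.42, 89.51], [-180, 180]. Speed limits (degrees/s): [127.2, 127.2, 147.25, 180, 180, 180].

### API

Orientations are given as [roll, pitch, yaw] about the fixed x, y, z axes, in that order (R = Rz(yaw) Ry(pitch) Rx(roll)).
In Python, from plant import robot gives the robot as it stands. Calls block until the motion is done:
- robot.move_pose(position, orientation): joint-space move of the TCP to a pose.
- robot.line_to(position, vel=0.15, rotation=None, guard=None): straight line of the TCP; rotation=None keeps the orientation; vel is the mean speed in m/s. With guard (N) it stops when the force on the tool has changed by that much, and returns True; else False.
- robot.goto_joints(angles): joint-space move.
- robot.set_gripper(opening): finger opening in m; the grip force is fixed at half the most; returns when the fingers have stopped.
- robot.pause(seconds).
- robot.ik(position, orientation): joint angles nearest the present ones, or None.
- robot.observe(): the state.
- robot.grab_frame(name): name is "scene" or "top"; returns the picture (420x560x3 uint8, blue, green, red); there is no depth.
- robot.get_calibration(name): a dict with "vertical_fov" (degrees; the focal length in pixels is half the picture's height over the tangent of half this angle, whatever the lens; pixels are square), "cx", "cy" (the principal point, pixels), "rvec" (rotation vector, rad) and "tvec" (3), from world to camera coordinates, as OpenCV has them. Camera axes: x right, y down, z forward; pixel columns grow to the right and rows downward; lengths in m; the calibration is good to about 2 mm. A picture is of the moment at which its call begins. get_calibration takes no time and is no camera call.
A pose or a line that the arm cannot do raises robot.IKError and nothing moves.
- robot.job_done(): hands the job in, once; it reports no verdict.
The state is a dict: "time": time; "q": joint angles; "qvel": joint speeds; "joint_torque": joint torques, N m; "tool_pos": TCP position; "tcp_rot": TCP orientation; "ft_force": force on the tool from outside, world axes, zero at the start; "torque": the same for the moment, N m; "gripper_width": finger opening in m.
Only numpy, scipy, OpenCV 4.12 (cv2) and the standard library are available. Lean on these libraries where they do the work, as an engineer would, in place of code of your own. Each camera call takes 0.05 s, during which the arm holds its last target. There are 200 camera calls.

### The job

Preheat the frying pan on the portable hob: with a fingertip press the round steel key fully down and let it come up again, to switch the hob on, and only then turn the big knurled dial by fingertip friction until it clicks into its notch with the pointer line at the triangular mark. Do not press the key again once the dial is set, and do not lift or shove the hob, the pan or the things standing beside them.

Things in the scene. Friction and masses are not known exactly. Their poses are not given: they have to be found in the camera images.
- hob: portable one-ring hob, loose on four rubber feet, 340 deep (its x) x 300 wide (y) x 62 high, 4 kg: steel tray, flat black glass top. Origin: centre of its underside on the worktop. x points from its front edge (nearest the robot) to its back, y to its left, z up. The front strip of the top carries the dial (left) and the key (right); the pan stands behind them.
- dial (a joint): dial angle in rad, growing clockwise seen from above, stops at 0 and 3.14. 0: pointer towards hob +y; 1.571: towards hob +x, at the triangle; 3.14: towards hob -y. Sprung notches every 0.524 (30 degrees), marked ring (off), dot, dot, triangle, dot, dot, dot. Starts in one of the first three, so the triangle is one to three clicks clockwise
- dial_axis (a point): point on the dial's axis at its top face, 78 above the worktop. The dial: flat aluminium disc, 84 in diameter, 16 thick, vertical axis, knurled rim, flat top; does not sink. A fingertip pressed on the top 25 to 36 from the axis with 5 to 15 N and moved round the axis carries it along
- dial_pointer (a point): point on the dial's top face 36 from the axis, on the black pointer line (5 x 26, flush); turns with the dial. Going over the crest between notches takes about 0.04 N m; let go within about 0.2 rad of a notch, the dial springs home by itself and stays
- triangle_mark (a point): middle of the printed triangle (18 mm, light grey, its point towards the dial) on the glass, 57 mm from the dial's axis, behind it
- key (a joint): travel of the on key in m: 0 up, 0.004 fully down; a spring pushes it up with 1.8 N at the top and 4.2 N at the bottom
- key_top (a point): centre of the key's top face: a round steel key, 26 in diameter, standing 5.5 proud of the glass, 137 mm to the right (hob -y) of the dial's axis. It is pressed straight down; at the stroke's end it stands 1.5 proud
- zone (a point): centre of the printed cooking ring (196 in diameter) on the glass, 62 above the worktop
- pan: steel frying pan standing loose on the cooking ring, 200 in diameter at the rim, 42 high, origin at the centre of its underside; a black handle along its x reaches 266 from the centre, up to 72 above its underside, and points away from the controls, to the back right. Leave it.
- pepper_mill: wooden pepper mill, 58 in diameter, 170 high, standing to the right of the hob; origin at the centre of its underside. Leave it.
- spice_jar: glass spice jar with a dark cap, 41 in diameter, 105 high, to the right of the hob near its front; origin at the centre of its underside. Leave it.
- tin: low food tin, 75 in diameter, 58 high, to the left of the hob; origin at the centre of its underside. Leave it.

How it is judged:
By the outcome, as a careful person would: the job done as asked, in the order asked, and still so for the second after the job is handed in, with the robot touching nothing.
It also fails if it takes over 42 s, if anything falls off the work surface, if the arm or the gripper's body presses on something with over 40 N, if the wrist force passes 120 N, or if a joint passes its speed limit or range.

## Working session

There is one attempt and no reset: what is moved stays moved. The work goes in short steps, each a Python script; the robot and the scene stay as the last script left them, time stands still between calls to the robot, and variables do not carry over. Pictures are saved under pics/ and viewed, about 8 in all and at most 12, crops included, and the job is handed in when it is done.

```bash
mkdir -p pics; ls
python3 - <<'E'
from plant import robot
import cv2
for n in("scene","top"):
    cv2.imwrite(f"pics/{n}0.png",robot.grab_frame(n)); print(n,robot.get_calibration(n))
s=robot.observe();print(s["time"],s["tool_pos"],s["tcp_rot"],s["ft_force"],robot.tip_reach,s["gripper_width"])
E
```

```text
pics
scene {'vertical_fov': 44.243728057154755, 'cx': 274.374325530952, 'cy': 211.73497986968147, 'rvec': array([ 2.16106858, -0.81092169,  0.3830701 ]), 'tvec': array([-0.28484078,  0.41636008,  0.76694009])}
top {'vertical_fov': 42.44565679262957, 'cx': 280.1932888768738, 'cy': 201.1500985666196, 'rvec': array([ 2.14777031, -2.15748922,  0.1172685 ]), 'tvec': array([0.23064718, 0.60597824, 1.33824273])}
0.1 [0.20267935 0.56451073 0.30321099] [-1.79934433e+02 -1.46104564e-02  1.60243895e+02] [0.0051714  0.39614863 0.16758042] 0.0726 0.08530145192479216
```

View pics/top0.png

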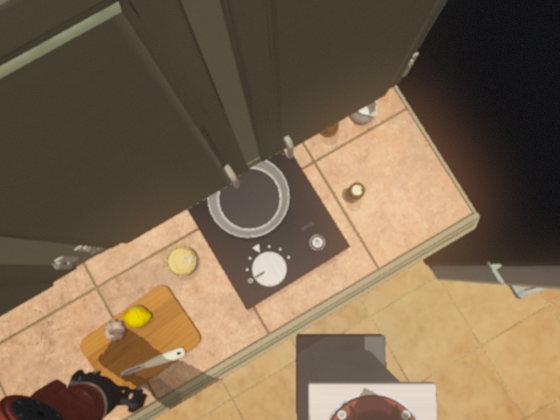

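View pics/scene0.png

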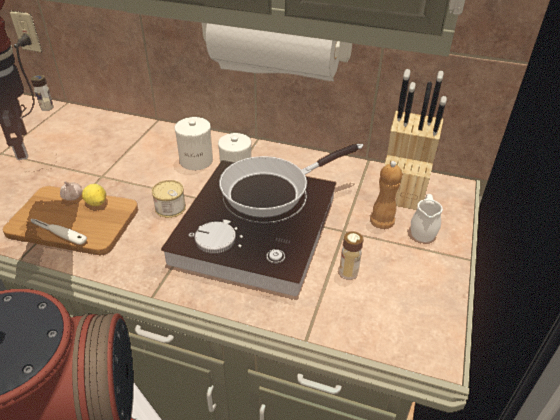

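The top view shows the dial at about (269,268), the key at (317,242) and the triangle at (256,248). The scene view shows the dial at (215,236) and the key at (276,256). I'll measure by masks and zoom in on the dial.

```bash
cat > h.py <<'E'
import numpy as np, cv2
from plant import robot
def cam(n):
    c=robot.get_calibration(n); f=210/np.tan(np.radians(c["vertical_fov"]/2))
    return np.array([[f,0,c["cx"]],[0,f,c["cy"]],[0,0,1]]),cv2.Rodrigues(c["rvec"])[0],c["tvec"]
def ray(n,uv,z):
    K,R,t=cam(n); d=R.T@np.linalg.solve(K,[*uv,1]); o=-R.T@t
    return o+d*(z-o[2])/d[2]
def rect(img,n,o,yaw,size,z,s=2000.):
    """top-down view of plane z: square 'size' m about o; up = hob x, left = hob y"""
    K,R,t=cam(n); c,sn=np.cos(yaw),np.sin(yaw); N=int(size*s)
    P=np.array([[sn,-c, o[0]],[-c,-sn,o[1]],[0,0,z]],float) # u right=-y, v down=-x
    A=np.array([[1/s,0,-size/2],[0,1/s,-size/2],[0,0,1]])
    M=np.array([[sn,-c,o[0]],[-c,-sn,o[1]],[0,0,z]])
    H=K@(R@M+np.outer(t,[0,0,1]))@A
    return cv2.warpPerspective(img,H,(N,N),flags=cv2.INTER_CUBIC|cv2.WARP_INVERSE_MAP)
def blob(img,n,uv,thr,r):
    g=cv2.cvtColor(img,cv2.COLOR_BGR2GRAY); m=np.zeros_like(g); cv2.circle(m,uv,r,255,-1)
    m&=(g>thr).astype(np.uint8)*255
    cs=cv2.findContours(m,cv2.RETR_EXTERNAL,cv2.CHAIN_APPROX_NONE)[0]
    c=cv2.convexHull(max(cs,key=cv2.contourArea)); return cv2.fitEllipse(c)
E
python3 - <<'E'
from h import *
T=cv2.imread("pics/top0.png");S=cv2.imread("pics/scene0.png")
out=[]
for n,I,d,k in(("top",T,(269,268),(317,242)),("scene",S,(215,236),(276,256))):
    e=blob(I,n,d,130,27 if n=="scene" else 21); f=blob(I,n,k,100,10)
    D=ray(n,e[0],.078);Kp=ray(n,f[0],.0675); v=D-Kp
    print(n,e,f,D,Kp,np.hypot(*v[:2]),np.degrees(np.arctan2(-v[0],v[1])))
    yaw=np.arctan2(-v[0],v[1])
    out.append(rect(I,n,D,yaw,.19,.078))
cv2.imwrite("pics/rect0.png",np.hstack(out))
E
```

```text
top ((268.942626953125, 268.6026611328125), (35.10980224609375, 35.46035385131836), 22.100332260131836) ((316.9104919433594, 242.04263305664062), (16.664154052734375, 17.23465347290039), 104.32864379882812) [0.43681788 0.25542796 0.078     ] [0.50136337 0.13735094 0.0675    ] 0.13456708521549465 28.662731511571295
scene ((215.79974365234375, 234.38235473632812), (29.37497901916504, 42.939823150634766), 77.08258056640625) ((275.2641906738281, 255.626220703125), (13.674766540527344, 18.59187889099121), 87.29928588867188) [0.43710166 0.25202637 0.078     ] [0.49686789 0.13166515 0.0675    ] 0.1343831364663949 26.407026130433735
```

View pics/rect0.png

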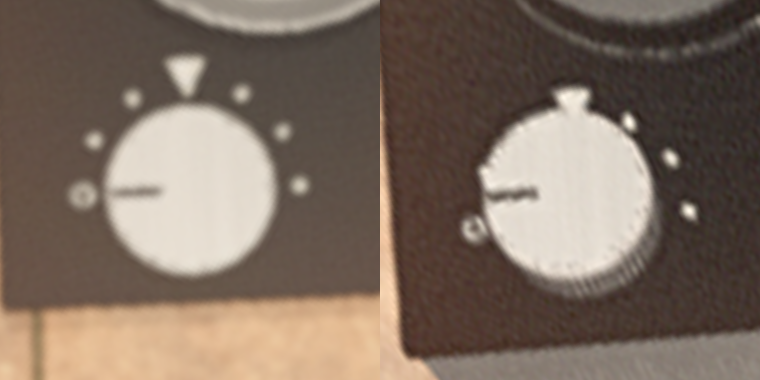

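The pointer is at the ring (angle 0), so three clicks are needed. The mark and edge tilt suggests yaw is about 31°, so I'll check the key position.

Run:
```python
from h import *
T=cv2.imread("pics/top0.png");S=cv2.imread("pics/scene0.png")
y=np.radians(30.8); o=np.array([.4368,.2545])+.0685*np.array([np.sin(y),-np.cos(y)])
out=[]
for n,I,z in(("top",T,.0675),("scene",S,.0675)):
    r=rect(I,n,o,y,.26,z,3000.)[200:580]
    for i in range(0,780,60): cv2.line(r,(i,0),(i,6),(0,255,0),1)
    cv2.drawMarker(r,(390+int(.0685*3000),190),(0,0,255),0,8); cv2.drawMarker(r,(390-int(.0685*3000),190),(0,0,255),0,8)
    out.append(r[40:340])
cv2.imwrite("pics/rect1.png",np.vstack(out))
```

```text
(no output)
```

View pics/rect1.png

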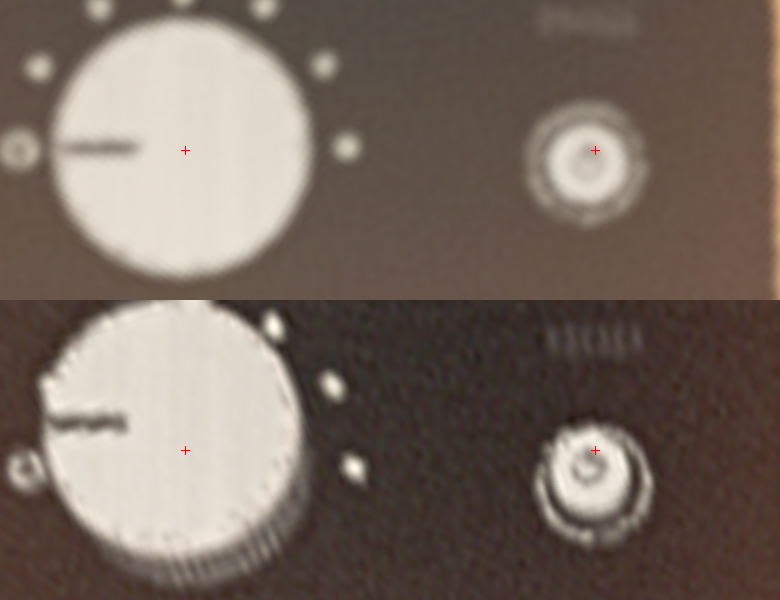

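Key top is at about (.5005,.136) and the dial axis at about (.437,.254), yaw about 30.6°. Now I'll shut the gripper and press the key.

```bash
cat >> h.py <<'E'
D=np.array([.437,.254]); KEY=np.array([.5005,.136]); YAW=30.6; L=robot.tip_reach
def st(msg=""):
    s=robot.observe(); print(msg,"t%.2f"%s["time"],"tip",np.round(s["tool_pos"]-[0,0,L],4),"F",np.round(s["ft_force"],1)); return s
E
python3 - <<'E'
from h import *
for yaw in(30.6,120.6,-149.4,-59.4):
    for d in(0,-45,-90): 
        q=robot.ik([*D,.2],[180,0,yaw+d]); print(yaw+d,None if q is None else np.round(q))
robot.set_gripper(0.0); st("shut")
robot.move_pose([*KEY,.12+L],[180,0,120.6]); st("above")
robot.line_to([*KEY,.078+L],vel=.1); s=st("near")
hit=robot.line_to([*KEY,.058+L],vel=.012,guard=9); st(f"hit {hit}")
robot.line_to([*KEY,.10+L],vel=.06); st("up")
cv2.imwrite("pics/k.png",robot.grab_frame("scene"))
E
```

```text
30.6 [ 15. -10. -21.  79.   0. 165.]
-14.399999999999999 [  15.  -10.  -21.   79.    0. -150.]
-59.4 [  15.  -10.  -21.   79.    0. -105.]
120.6 [ 15. -10. -21.  79.   0.  75.]
75.6 [ 15. -10. -21.  79.   0. 120.]
30.599999999999994 [ 15. -10. -21.  79.   0. 165.]
-149.4 [ 15. -10. -21.  79.   0. -15.]
-194.4 [ 15. -10. -21.  79.   0.  30.]
-239.4 [ 15. -10. -21.  79.   0.  75.]
-59.4 [  15.  -10.  -21.   79.    0. -105.]
-104.4 [ 15. -10. -21.  79.   0. -60.]
-149.4 [ 15. -10. -21.  79.   0. -15.]
shut t0.87 tip [0.2028 0.5647 0.2314] F [ 0.4  0.2 -0.3]
above t2.79 tip [0.5005 0.1367 0.1203] F [ 0.6 -0.2 -0.1]
near t3.36 tip [0.5004 0.1361 0.0781] F [-0.6  0.1  0.7]
hit True t4.52 tip [0.5005 0.136  0.0635] F [-0.4  0.1  6.2]
up t5.28 tip [0.5004 0.136  0.0997] F [-0.3  0.5 -0.5]
```

The key bottomed at 63.5 mm, which is exactly 1.5 proud, with 9 N change against the 4.2 N spring, then released. Now the dial: a 90° clockwise arc with tool turning along and the down force regulated.

```bash
cat >> h.py <<'E'
def turn(deg,a0,y0,r=.030,n=12,F=9.0,k=6e-5):
    at=lambda a,z:[D[0]+r*np.cos(np.radians(a)),D[1]+r*np.sin(np.radians(a)),z+L]
    robot.move_pose(at(a0,.11),[180,0,y0]); robot.line_to(at(a0,.086),vel=.08); f0=st("near")["ft_force"][2]
    print("contact",robot.line_to(at(a0,.070),vel=.012,guard=5)); s=st("touch"); z=s["tool_pos"][2]-L
    for i in range(8):
        f=s["ft_force"][2]-f0
        if abs(f-F)<2: break
        z+=np.clip(k*(f-F),-5e-4,5e-4); robot.line_to(at(a0,z),vel=.01); s=robot.observe()
    s=st("pressed")
    for i in range(1,n+1):
        f=s["ft_force"][2]-f0; z+=np.clip(k*(f-F),-4e-4,4e-4); a=a0-deg*i/n
        robot.line_to(at(a,z),vel=.02,rotation=[180,0,y0-deg*i/n]); s=st(i)
        if s["ft_force"][2]-f0>25: print("too hard"); break
    robot.line_to(at(a,.12),vel=.08); st("off")
E
python3 - <<'E'
from h import *
turn(92,YAW+225,-149.4)
robot.line_to([.40,.10,.25],vel=.2); robot.pause(.2)
for n in("scene","top"): cv2.imwrite(f"pics/{n}1.png",robot.grab_frame(n))
a=[rect(cv2.imread(f"pics/{n}1.png"),n,D,np.radians(YAW),.19,.078) for n in("top","scene")]
cv2.imwrite("pics/rect2.png",np.hstack(a)); st()
E
```

```text
near t7.03 tip [0.4291 0.2248 0.0852] F [-0.9 -0.3  0.5]
contact True
touch t7.80 tip [0.4296 0.2249 0.078 ] F [-1.4  0.1  5.7]
pressed t8.55 tip [0.4297 0.225  0.078 ] F [-2.9 -0.7  8.2]
1 t8.90 tip [0.4263 0.2261 0.078 ] F [-0.3 -1.8  7.1]
2 t9.25 tip [0.4226 0.2278 0.0779] F [-1.6 -3.2  9.9]
3 t9.60 tip [0.4191 0.2299 0.0779] F [-1.9 -3.2 10.4]
4 t9.95 tip [0.4158 0.2326 0.0779] F [-3.6 -4.1 10.4]
5 t10.30 tip [0.4132 0.2355 0.0779] F [-3.6 -5.  10.4]
6 t10.65 tip [0.4108 0.2389 0.0779] F [-3.9 -3.4 11.3]
7 t11.00 tip [0.4088 0.2427 0.0779] F [-5.4 -2.2 11.2]
8 t11.35 tip [0.4074 0.2465 0.0779] F [-5.4 -2.1 10.9]
9 t11.70 tip [0.4067 0.2505 0.078 ] F [-6.  -2.   9.5]
10 t12.05 tip [0.4064 0.2547 0.0779] F [-5.7 -0.7  9.5]
11 t12.40 tip [0.4067 0.2589 0.078 ] F [-6.7  0.4 10.6]
12 t12.75 tip [0.4076 0.2628 0.078 ] F [-6.6  1.   8.9]
off t13.43 tip [0.4082 0.2625 0.1199] F [ 0.6 -0.   0.6]
 t14.75 tip [0.3999 0.1005 0.1771] F [0.5 0.1 0.9]
```

View pics/rect2.png

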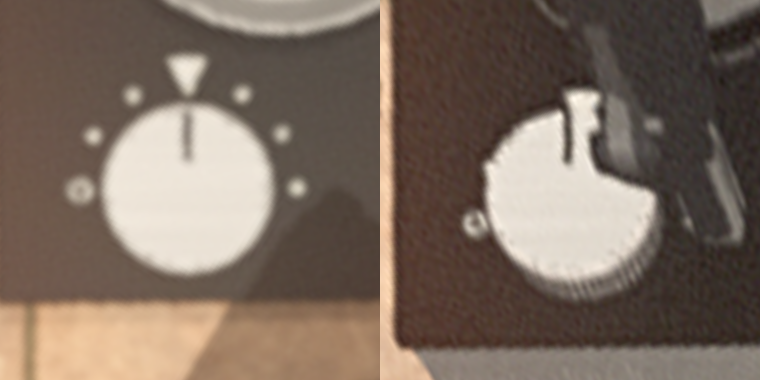

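The pointer line stands at the triangle. One last comparison for shifts, with the arm parked higher and clear.

Run:
```python
from h import *
p=robot.observe()["tool_pos"]; robot.line_to([.36,.20,.33],vel=.2); robot.pause(.3)
A=cv2.imread("pics/top0.png");B=robot.grab_frame("top");S0=cv2.imread("pics/scene0.png");S=robot.grab_frame("scene")
g=lambda i:cv2.cvtColor(i,cv2.COLOR_BGR2GRAY).astype(np.float32)
for n,sl,a,b in(("dial",np.s_[240:295,240:300],A,B),("key",np.s_[228:256,303:332],A,B),("pan",np.s_[170:240,200:295],A,B),("tin",np.s_[240:280,160:205],A,B),("jar",np.s_[175:205,340:375],A,B),("scene pan",np.s_[140:220,210:370],S0,S),("scene mill+jar",np.s_[160:280,335:400],S0,S)):
    print(n,np.round(cv2.phaseCorrelate(g(a[sl]),g(b[sl])),2)) if 0 else print(n,cv2.phaseCorrelate(np.ascontiguousarray(g(a[sl])),np.ascontiguousarray(g(b[sl]))))
cv2.imwrite("pics/fin.png",np.hstack([cv2.resize(B[150:310,160:380],None,fx=1.8,fy=1.8),cv2.resize(S[150:310,150:370],None,fx=1.8,fy=1.8)])); st()
```

```text
dial ((0.0032096751167678406, -0.11008149252574384), 0.7927568969461652)
key ((0.01808802501366813, -0.05758322640239655), 0.9441837485631307)
pan ((-0.02501743330876849, -0.030028993731889386), 1.0027776197702796)
tin ((0.4379339105044018, 0.03925601814313495), 1.0179940234290228)
jar ((-0.020399524627354282, -0.017253065745885365), 1.0014424014974523)
scene pan ((0.01183273839698984, 0.02879290180993621), 1.00234435364604)
scene mill+jar ((0.04775948728910606, 0.02860669281086814), 0.9782493531703949)
 t15.97 tip [0.3601 0.1997 0.2572] F [-0.4  0.3  0.4]
```

View pics/fin.png

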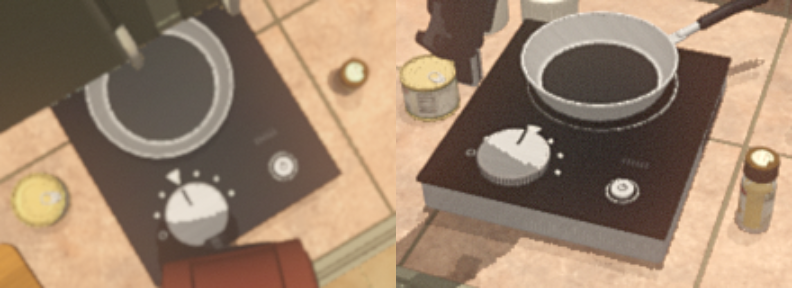

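Pointer at the triangle, key up and everything in place. I'm handing in.

```bash
python3 -c "
from plant import robot
robot.job_done()"
```

```text
the job is handed in; nothing more can be done
```

The hob is switched on and the dial is set at the triangle. I handed the job in about 16 s into the run, with the arm clear of everything.

- **Key:** I pressed it once, before touching the dial. It stopped at 63.5 mm above the worktop (1.5 mm proud of the glass, its full stroke) with about 9 N on the tool, against the spring's 4.2 N at the bottom. I saw no "on" light, so full travel is judged from that height and force.
- **Dial:** It started at the ring (off). I turned it three clicks clockwise by fingertip, pressing with roughly 7–11 N. After letting go, both cameras showed the pointer line at the triangle.
- **Everything else:** The dial, key, pan and spice jar shifted by 0.1 px or less in the before and after pictures. The mill was only checked together with the jar, in the scene view, and showed the same.
- **One reading disagreed:** The tin showed a 0.4 px shift (about 1 mm) in the top view. The arm did not work near it, so I put this down to the arm's changed shadow, but I did not check further.

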